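Hang the swivel basket to drain and open the push-and-turn cleaner cap

ROBOT

A 6-joint arm with a two-finger parallel gripper is mounted at the origin on the work surface. World frame = base frame: x ahead of the robot, y to its left, z up, the work surface at z = 0. Lengths are in m, angles in rad, forces in N, time in s.
With the tool pointing down it reaches from about 0.35 to 0.775 m from the base axis. Payload 5.5 kg.
Tool frame: the origin (TCP) lies on the centre line of the jaws, within the pads' length; the fingertips stand 11 mm ahead of it and the grasp point (between the pads) lies 8 mm behind it (env.nose_length is the distance from the TCP to the fingertips, in m); x points along the fingers, z is the direction in which the jaws open and shut, and the axes are right-handed (so a half turn about x gives the same grasp; the last joint's range is limited). The gripper opens to 85 mm and grips with 20 to 120 N. Pads are 22 mm wide; open, the fingers measure 114 mm over their backs; the gripper's body (76 mm by 85 mm) begins 54 mm behind the grasp point. The pads swing forward as they close: fully open they stand 13 mm farther back than shut.
Start: joints at [1.131, 0.313, 0.046, 1.304, 0, 1.431], TCP at [0.17, 0.549, 0.242] pointing down, gripper open.
Joint ranges: [-2.76, 2.76], [-0.86, 1.69], [-1.03, 1.26], [-2.2, 2.34], [-1.47, 1.5], [-3.14, 3.14]. Speed limits (rad/s): [2.57, 2.57, 3.14, 3.14, 3.14, 3.14].

INTERFACE

Orientations are given as a unit quaternion [w, x, y, z].
In Python, from workcell import env gives the robot as it stands. The module is installed in compiled form; this text tells all that it offers.
- The arm moves only by the tool step_arm, never from a script. Its argument "moves" is a list that holds one entry, the list of rows, each a list of 7 numbers: the turn, a rotation vector about the tool's x, y, z in rad, then the shift along the tool's x, y, z in m, then the opening, from 0 (shut) to 1 (fully open). In form: [[[rx, ry, rz, tx, ty, tz, grip], ...]]. A call has 1 to 12 rows; each row is the pose to reach, as a shift and turn from the pose measured when the call began, along the tool's axes at that moment; what a row does not reach only later rows make up. A row lasts 1/10 s, in which the tool goes at most 50 mm and 8.59 degrees, less where a joint would pass 70% of its speed; a pose out of reach is approached as far as the arm can. A call with a gripper value outside its range is refused whole. The fingers move at their own pace and stop on an object; "force" is the grip in N (left out, the last holds). Time passes only in rows, so rows that repeat a pose let the fingers close. It gives the time, the measured TCP pose, the force and the opening at its end, in the units of the state.
- env.get_state(): the state, without advancing time (a new reading comes with each control period).
- env.read_camera(name): name is "scene" or "top" or "wrist"; returns (picture, depth): 400x640x3 uint8, red, green, blue; 400x640 float32, m along the optical axis (not along the pixel's ray), 0 where there is no reading.
- env.get_calibration(name): a dict with "mtx" (3x3 intrinsics, pixels), "distortion" ([k1, k2, p1, p2, k3] as OpenCV has them; the pictures are not rectified), "camera_from_world" (4x4, takes a point from world to camera coordinates); the wrist camera has in their place "T_tool_cam" (4x4, takes a point from camera to tool coordinates, whose origin is the TCP and whose axes are the tool frame's). Camera axes: x right, y down, z forward; pixel columns grow to the right and rows downward; lengths in m; the calibration is good to about 2 mm. A picture is of the moment at which its call begins: read the wrist's pose just before it. get_calibration takes no time and is no camera call.
- env.hand_in(): hands the job in, once; it reports no verdict.
Trained networks look in the newest picture that a camera, given by its name, has taken for a name from the list of things; names that differ only in an ending like _2 or _b are one class to them, and where a whole thing is asked for, a point or a joint stands for the part that bears it (a point fixed in the world has none). Each returns a list of dicts, best first, with "confidence" (0 to 1); they miss things now and then, are a little off and sometimes report something else, mostly with a low value. They report only what shows in the picture. A call takes as long as a camera call. They do not tell look-alikes from the thing itself.
- env.boxes_of(camera, thing): "uv" ([column, row] in pixels, amid what is visible of it).
- env.silhouettes(camera, thing): "mask" (400x640 bool, what is visible of it) and "uv" ([column, row] in pixels, amid what is visible of it).
The state is a dict: "clock": time; "joint_pos": joint angles; "qvel": joint speeds; "tau": joint torques, N m; "tcp_pos": TCP position; "orientation": TCP orientation; "wrist_force": force on the tool from outside, world axes, zero at the start; "ft_torque": the same for the moment, N m; "finger_gap": finger opening in m.
Only numpy, scipy, OpenCV 4.12 (cv2) and the standard library are available. Lean on these libraries where they do the work, as an engineer would, in place of code of your own. Each camera call takes 0.05 s, during which the arm holds its last target.

TASK

Get the swivels ready for degreasing: hang the wire basket by its handle on the hook over the drain tray and let go of it so that it hangs free. Then open the cleaner bottle: push its safety cap down, turn it counter-clockwise while it is down and lift it off. Finish while still holding the cap, right way up, a few centimetres straight above the bottle's mouth, and leave the mug, reel, pliers, lure, line spool and grease jar where they are.

Things in the scene. Friction and masses are not known exactly. Their poses are not given: they have to be found in the camera images.
- handle (a point): Middle of the top bar of the wire basket's handle: a straight green rod 9 mm thick, 120 mm long, its centre line 140 mm above the basket's underside. This point's y axis runs along the bar, x across it, z up. The middle is the balance point: to keep it free for the hook, grip the bar about 38 mm to one side of it, the fingers closing across the bar.
- hook (a point): Lowest inner point of the hook's crook, 219 mm above the worktop, where the basket's bar comes to rest. The hook is an 8 mm rod in this frame's x-z plane: it rises to an open tip 24 mm out at -x, 28 mm above this point, and at +x to an arm (24 mm above) running back to the post. Bring the basket in from the -x side, bar along y and just above the tip, then lower the bar into the 36 mm wide crook.
- basket: The loose wire basket of brass swivels, 120 mm long, 84 mm wide, 48 mm deep, 0.2 to 0.3 kg, with a rigid bail standing over it (uprights at both ends carry the green bar). Origin at the centre of its underside, y along its length and its bar, z up.
- drain_stand: The drain stand, fixed to the worktop: steel tray 190 x 150 mm, 16 mm high, with an upright post at +x (108 mm from the origin) that carries the hook over the tray's middle. Origin on the worktop straight under the hook; same axes as the hook, z up.
- cap_center (a point): Centre (on the axis, half-way up) of the blue ribbed safety cap of the bottle: 50 mm in diameter, 30 mm high; z up the axis. To open: push it 4 to 5 mm straight down (9 to 12 N; hard stop at 5 mm), keep it down and turn it counter-clockwise seen from above by about 60 degrees (free from 41, a stop at about 80), then lift straight up. Not pushed, it turns only a few degrees.
- cap: The loose cap, 0.04 kg, with a spring seal inside that pushes it up and three inner lugs that lock it; once down it turns easily. Origin at the centre of the lower edge of its skirt.
- mouth (a point): Centre of the bottle's mouth (top of its neck) on the bottle's upright axis, 204 mm above the worktop. The closed cap's centre is 3 mm below this point and its skirt ends 18 mm below it. The bare neck under the closed cap is at most 40 mm wide and about 19 mm high, above the bottle's rounded shoulder.
- bottle: White round cleaner bottle, 88 mm in diameter, strapped in a steel bracket screwed to the worktop: it can neither turn nor lift. Origin on the worktop under its axis; a bracket plate stands on its +x side up to 130 mm.
- mug: Red mug of swivels, 80 mm in diameter, 92 mm high, handle at its +y; not to be disturbed. Origin at the centre of its underside.
- reel: Black fishing reel, about 80 x 100 x 48 mm; not to be disturbed. Origin at the centre of its underside.
- pliers: Stainless pliers, 170 mm long along x, 12 mm thick, lying flat; not to be disturbed. Origin at the pivot, on the worktop.
- lure: Yellow lure, 90 mm long along x, 20 mm high; not to be disturbed. Origin under its middle.
- line_spool: Spool of green line with black flanges, standing on end, 64 mm in diameter, 38 mm high; not to be disturbed. Origin at the centre of its underside.
- grease_jar: Amber grease jar with white lid, 60 mm in diameter, 55 mm high; not to be disturbed. Origin at the centre of its underside.
Not all that is in view belongs to the job. What is shaped like the bottle but orange is not meant.

How it is judged:
On the way, in this order (a step that is already met when the one before it is completed fails the run):
1. the basket hangs by its handle on the hook, let go (contact force between basket and drain_stand above 0.8 N and contact force between basket and the fingers below 0.05 N and z of handle in the frame of hook above -0.012 m and horizontal distance between handle and hook below 0.055 m and height (world z) of basket above 0.04 m), for 0.3 s.
2. the cap is pushed down against its spring (z of cap_center in the frame of mouth below -0.0058 m), for 0.1 s.
At the end, for the whole second after the job is handed in: Basket hangs by its bar on the hook (bar's middle within 55 mm sideways), 40 mm or more above the worktop, untouched and nearly still. Cap held still in the fingers, upright within 20 degrees, axis within 35 mm of the bottle's, lower edge 7 to 135 mm above the mouth, not touching the bottle (all of step 1 and contact force between basket and the arm below 0.05 N and linear speed of basket below 0.12 m/s and z of cap_center in the frame of mouth between 0.022 and 0.15 m and horizontal distance between cap_center and mouth below 0.035 m and angle between cap_center's own z axis and vertical below 0.35 rad and contact force between cap and the fingers above 2 N and contact force between cap and bottle below 0.05 N and linear speed of cap below 0.05 m/s); the arm keeps its last pose, push and grip.
It fails at once if the mug, reel, pliers, lure, line spool or grease jar is pushed more than 25 mm or the mug tipped (distance of any of mug, reel, pliers, lure, line_spool, grease_jar from where it was at the start of the episode above 0.025 m or angle between mug's own z axis and vertical above 0.6 rad).
It also fails if it takes over 61 s, if anything falls off the work surface, if the arm or the gripper's body presses on something with over 40 N, if the wrist force passes 120 N, or if a joint passes its speed limit or range.

## Working session

There is one attempt and no reset: what is moved stays moved. The work goes in short steps, Python scripts to look and compute and a tool call to move; the robot and the scene stay as the last step left them, time stands still between calls to the robot, and variables do not carry over. Pictures are saved under pics/ and viewed, and the job is handed in when it is done.

Besides the shell and the picture viewer there is one more tool, called after "Call:" as a command line: name --argument value ..., lists and objects as JSON in quotes. step_arm: Moves the arm, as the interface text tells. Its arguments: {"type":"object","properties":{"moves":{"type":"array","items":{"type":"array","items":{"type":"array","items":{"type":"number"}}}},"force":{"type":"number"}},"required":["moves"]}

```bash
mkdir -p pics; cat > h.py <<'E'
import numpy as np, cv2, pickle
from workcell import env
from scipy.spatial.transform import Rotation as R
def cam_T(name):
    c=env.get_calibration(name)
    if name=="wrist":
        s=env.get_state(); q=s["orientation"]
        T=np.eye(4); T[:3,:3]=R.from_quat([q[1],q[2],q[3],q[0]]).as_matrix(); T[:3,3]=s["tcp_pos"]
        return c,T@np.array(c["T_tool_cam"])
    return c,np.linalg.inv(np.array(c["camera_from_world"]))
def cloud(name):
    c,T=cam_T(name)
    im,d=env.read_camera(name)
    K=np.array(c["mtx"]);D=np.array(c["distortion"],float)
    v,u=np.mgrid[0:400,0:640]
    p=cv2.undistortPoints(np.stack([u,v],-1).reshape(-1,1,2).astype(np.float64),K,D).reshape(400,640,2)
    P=np.stack([p[...,0]*d,p[...,1]*d,d],-1)
    W=P@T[:3,:3].T+T[:3,3]; W[d<=0]=np.nan
    return im,d,W,T
def save(n,im): cv2.imwrite("pics/"+n,im[...,::-1])
E
python3 - <<'E'
from h import *
s=env.get_state();print({k:np.round(v,3) for k,v in s.items()})
for n in ["scene","top","wrist"]:
    im,d,W,T=cloud(n); save(n+"0.png",im); np.savez(n+"0.npz",im=im,d=d,W=W,T=T)
    print(n,np.round(T,3).tolist(), env.get_calibration(n)["mtx"])
    if n!="wrist":
      for t in ["basket","handle","hook","drain_stand","cap","bottle","mug","reel","pliers","lure","line_spool","grease_jar"]:
        for b in env.boxes_of(n,t)[:3]:
            u,v=map(int,b["uv"]); print(t,u,v,round(b["confidence"],2),np.round(W[v,u],3))
print(env.get_state()["clock"])
E
```

```text
{'clock': np.float64(0.0), 'joint_pos': array([ 1.131,  0.314,  0.045,  1.304, -0.   ,  1.431]), 'qvel': array([ 0.001, -0.001,  0.   ,  0.001,  0.001,  0.   ]), 'tau': array([-2.0000e-03, -4.8063e+01,  2.9853e+01,  1.9000e-02, -1.0000e-03,
       -0.0000e+00]), 'tcp_pos': array([0.17 , 0.549, 0.241]), 'orientation': array([ 0.569, -0.42 ,  0.57 ,  0.419]), 'wrist_force': array([ 0.102,  0.46 , -0.156]), 'ft_torque': array([-0.04 ,  0.018, -0.009]), 'finger_gap': np.float64(0.086)}
scene [[0.202, 0.638, -0.743, 1.218], [0.979, -0.145, 0.142, -0.091], [-0.018, -0.756, -0.654, 0.716], [0.0, 0.0, 0.0, 1.0]] [[367.75736801   0.         323.30846102]
 [  0.         367.75736801 193.95050079]
 [  0.           0.           1.        ]]
basket 324 212 0.65 [0.483 0.05  0.002]
handle 318 212 0.73 [0.48  0.033 0.003]
hook 191 235 0.66 [ 0.496 -0.311  0.006]
drain_stand 192 238 0.55 [ 0.504 -0.309  0.003]
cap 440 148 0.61 [0.542 0.329 0.212]
cap 354 176 0.59 [0.405 0.157 0.052]
cap 433 195 0.33 [0.574 0.319 0.09 ]
bottle 417 140 0.81 [0.359 0.361 0.117]
bottle 435 195 0.74 [0.574 0.325 0.09 ]
b
[... 831 characters left out ...]
ttle 218 209 0.66 [0.514 0.302 0.143]
bottle 192 278 0.57 [0.342 0.362 0.154]
reel 311 138 0.59 [0.717 0.068 0.037]
reel 319 213 0.58 [0.503 0.046 0.143]
pliers 239 124 0.6 [0.762 0.271 0.017]
pliers 311 139 0.27 [0.714 0.068 0.038]
lure 427 134 0.6 [ 0.731 -0.256  0.021]
lure 440 211 0.4 [ 0.516 -0.292  0.001]
line_spool 400 255 0.61 [ 0.395 -0.172  0.039]
line_spool 273 261 0.51 [0.381 0.17  0.058]
grease_jar 273 261 0.92 [0.381 0.17  0.058]
wrist [[0.295, 0.907, 0.299, 0.094], [0.955, -0.281, -0.091, 0.574], [0.001, 0.313, -0.95, 0.374], [0.0, 0.0, 0.0, 1.0]] [[349.47881792   0.         318.23994088]
 [  0.         349.47881792 206.77443668]
 [  0.           0.           1.        ]]
1.35
```

View pics/scene0.png

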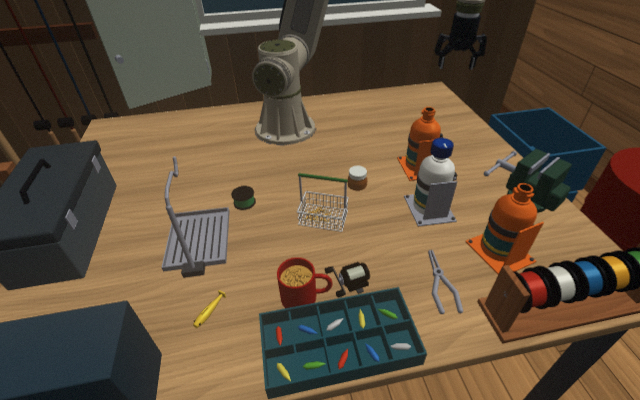

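View pics/top0.png

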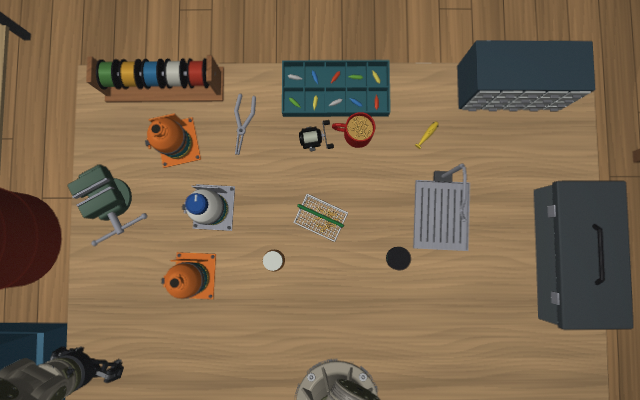

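View pics/wrist0.png

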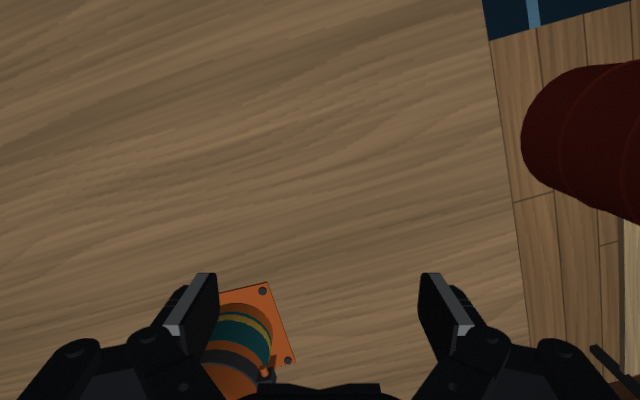

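White bottle with blue cap: scene (440,148) / top (197,204). The look-alikes are orange: scene (425,128) and (512,222), top (165,135) and (185,280). I'll measure them and check enlarged crops.

```bash
python3 - <<'E'
from h import *
out=[]
cr={"scene":[(150,270,150,290),(290,370,160,240),(390,480,120,230)],"top":[(400,480,150,260),(285,355,185,250),(175,245,175,240)]}
for n in ["scene","top"]:
    f=np.load(n+"0.npz"); im,W=f["im"],f["W"]
    out.append(np.hstack([cv2.resize(im[r0:r1,c0:c1],(260,290),interpolation=cv2.INTER_CUBIC) for c0,c1,r0,r1 in cr[n]]))
    hsv=cv2.cvtColor(im,cv2.COLOR_RGB2HSV)
    v,u=np.mgrid[0:400,0:640]
    # green bar
    m=(hsv[...,0]>45)&(hsv[...,0]<85)&(hsv[...,1]>80)&(W[...,2]>.12)&(W[...,2]<.165)&(abs(W[...,0]-.5)<.12)&(abs(W[...,1]-.04)<.12)
    P=W[m]; c=P.mean(0); U,S,V=np.linalg.svd(P-c); t=(P-c)@V[0]
    print(n,"bar",m.sum(),c.round(4),V[0].round(3),np.percentile(t,[0,2,98,100]).round(3), "mid ends",(c+V[0]*(t.min()+t.max())/2).round(4), "z",np.percentile(P[:,2],[5,50,95]))
    # cap
    m=(hsv[...,0]>100)&(hsv[...,0]<130)&(hsv[...,1]>130)&(W[...,2]>.17)&(W[...,2]<.24)&(abs(W[...,0]-.53)<.12)&(abs(W[...,1]-.34)<.1)
    P=W[m];print("cap",m.sum(),P.mean(0).round(4),P.min(0).round(4),P.max(0).round(4))
    T=P[P[:,2]>np.percentile(P[:,2],98)-.004]; print(" top",len(T),T.mean(0).round(4),T.min(0).round(4),T.max(0).round(4))
    S_=P
    from scipy.optimize import least_squares
    # side pts circle radius 25
    sd=P[P[:,2]<np.percentile(P[:,2],98)-.006]
    if len(sd)>5:
        r=least_squares(lambda p:np.hypot(sd[:,0]-p[0],sd[:,1]-p[1])-.025,sd[:,:2].mean(0)-.01*np.array(f["T"][:2,3]-sd[:,:2].mean(0)),loss="soft_l1",f_scale=.002); print(" circ",len(sd),r.x.round(4),np.sqrt((r.fun**2).mean()))
    # tray
    m=(abs(W[...,0]-.5)<.16)&(abs(W[...,1]+.3)<.13)&(W[...,2]>.008)&(W[...,2]<.02)
    P=W[m][:,:2].astype(np.float32); print("tray",m.sum(),cv2.minAreaRect(P*1000))
    m=(abs(W[...,0]-.5)<.2)&(abs(W[...,1]+.3)<.13)&(W[...,2]>.06)
    P=W[m]; o=np.argsort(P[:,2]); print("post/hook"); print(P[o][::max(1,len(o)//40)].round(3).tolist())
save("crop0.png",np.vstack(out))
E
```

```text
scene bar 90 [0.503  0.0452 0.1425] [ 0.428  0.904 -0.   ] [-0.064 -0.059  0.058  0.06 ] mid ends [0.5022 0.0434 0.1425] z [0.14031888 0.14238667 0.14512239]
cap 192 [0.5322 0.3408 0.2141] [0.505  0.3185 0.1898] [0.5507 0.3631 0.2185]
 top 148 [0.5287 0.341  0.2165] [0.505  0.3185 0.2144] [0.5503 0.3631 0.2185]
 circ 35 [0.5241 0.3445] 0.0009067777850041803
tray 644 ((511.3079833984375, -272.0518798828125), (192.00228881835938, 241.5828399658203), 86.43907928466797)
post/hook
[[0.62, -0.297, 0.06], [0.617, -0.292, 0.069], [0.619, -0.297, 0.076], [0.619, -0.3, 0.084], [0.615, -0.292, 0.091], [0.621, -0.298, 0.099], [0.62, -0.3, 0.105], [0.616, -0.292, 0.113], [0.62, -0.299, 0.118], [0.62, -0.293, 0.126], [0.621, -0.297, 0.132], [0.617, -0.294, 0.139], [0.617, -0.292, 0.146], [0.619, -0.297, 0.151], [0.619, -0.297, 0.158], [0.617, -0.302, 0.163], [0.617, -0.302, 0.169], [0.618, -0.297, 0.175], [0.617, -0.293, 0.182], [0.616, -0.291, 0.187], [0.619, -0.296, 0.192], [0.615, -0.293, 0.197], [0.621, -0.298, 0.203], [0.621, -0.299, 0.209], [0.614, -0.292, 0.213], [0.619, -0.299, 0.216], [0.
[... 1192 characters left out ...]
07, -0.293, 0.218], [0.502, -0.292, 0.22], [0.615, -0.3, 0.221], [0.509, -0.292, 0.223], [0.612, -0.301, 0.225], [0.516, -0.295, 0.228], [0.492, -0.29, 0.229], [0.606, -0.297, 0.232], [0.525, -0.294, 0.235], [0.53, -0.301, 0.236], [0.518, -0.293, 0.236], [0.487, -0.29, 0.237], [0.603, -0.297, 0.238], [0.565, -0.298, 0.239], [0.579, -0.296, 0.24], [0.55, -0.293, 0.241], [0.564, -0.295, 0.241], [0.56, -0.3, 0.242], [0.583, -0.296, 0.242], [0.55, -0.297, 0.243], [0.586, -0.3, 0.243], [0.548, -0.297, 0.244], [0.559, -0.297, 0.244], [0.562, -0.297, 0.244], [0.538, -0.294, 0.245], [0.583, -0.297, 0.245], [0.48, -0.292, 0.246], [0.538, -0.295, 0.247], [0.482, -0.293, 0.248], [0.484, -0.293, 0.249]]
```

View pics/crop0.png

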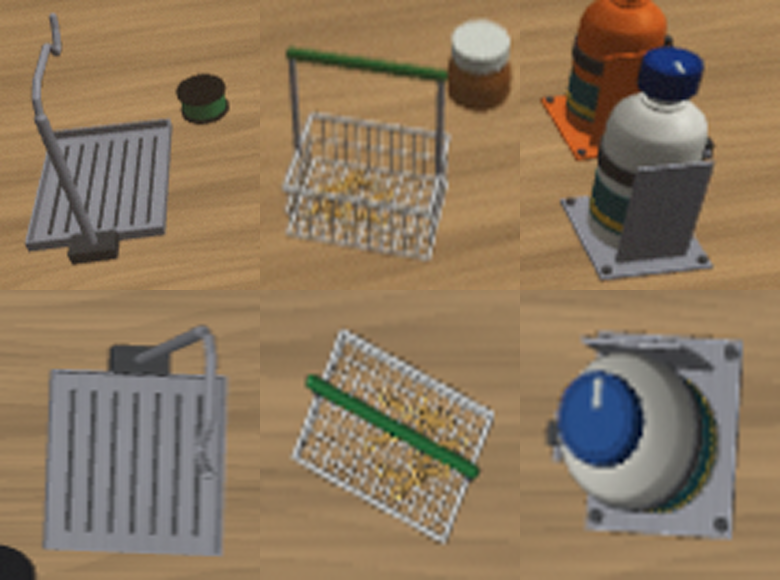

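```bash
cat >> h.py <<'E'
def tool():
    s=env.get_state(); q=s["orientation"]
    return s,R.from_quat([q[1],q[2],q[3],q[0]]).as_matrix(),np.array(s["tcp_pos"])
def Rdown(yaw):
    c,s_=np.cos(yaw),np.sin(yaw)
    return np.array([[0,-s_,c],[0,c,s_],[-1,0,0]],float)
def go(pos,yaw):
    s,Rm,p=tool()
    rv=R.from_matrix(Rm.T@Rdown(yaw)).as_rotvec(); t=Rm.T@(np.array(pos)-p)
    return np.round(np.r_[rv,t],4).tolist()
def yaw():
    s,Rm,p=tool(); return np.arctan2(Rm[1,2],Rm[0,2]),np.degrees(np.arccos(-Rm[2,0]))
E
python3 - <<'E'
from h import *
print(yaw()); print(tool()[1].round(3))
# u side grip
print(go([.17,.549,.36],yaw()[0]))
for y in (-.438,-.438+np.pi): print(go([.515,.077,.26],y))
E
```

```text
(np.float64(1.2709961587005667), np.float64(0.0021606421851075525))
[[ 0.    -0.955  0.295]
 [ 0.     0.295  0.955]
 [-1.    -0.     0.   ]]
[-0.0, 0.0, 0.0, -0.1177, -0.0003, -0.0003]
[1.709, 0.0, -0.0, -0.0177, -0.4693, -0.3494]
[-1.4326, 0.0, 0.0, -0.0177, -0.4693, -0.3494]
```

Call:
step_arm --moves '[[[0, 0, 0, -0.05, 0, 0, 1], [0.1, 0, 0, -0.09, -0.02, -0.01, 1], [1.709, 0, 0, -0.09, -0.47, -0.349, 1], [1.709, 0, 0, -0.09, -0.47, -0.349, 1], [1.709, 0, 0, -0.09, -0.47, -0.349, 1], [1.709, 0, 0, -0.09, -0.47, -0.349, 1], [1.709, 0, 0, -0.09, -0.47, -0.349, 1], [1.709, 0, 0, -0.09, -0.47, -0.349, 1], [1.709, 0, 0, -0.09, -0.47, -0.349, 1], [1.709, 0, 0, -0.018, -0.47, -0.349, 1], [1.709, 0, 0, -0.018, -0.47, -0.349, 1], [1.709, 0, 0, -0.018, -0.47, -0.349, 1]]]' --force 100

```text
clock: 2.55
tcp_pos: [0.4751, 0.1331, 0.2842]
orientation: [0.698, 0.118, 0.697, -0.118]
wrist_force: [0.7, 0.9, 0.1]
finger_gap: 0.0855
```

```bash
python3 - <<'E'
from h import *
print(yaw(),tool()[0]["joint_pos"].round(2)); print(go([.515,.077,.26],-.438))
E
```

```text
(np.float64(-0.3354652552120003), np.float64(0.0757949817894289)) [ 0.11  0.14 -0.07  1.36  0.    2.02]
[0.1025, 0.001, -0.0008, 0.0242, -0.0398, 0.0562]
```

Call:
step_arm --moves '[[[0.1025, 0, 0, 0.024, -0.04, 0.056, 1], [0.1025, 0, 0, 0.024, -0.04, 0.056, 1], [0.1025, 0, 0, 0.024, -0.04, 0.056, 1], [0.1025, 0, 0, 0.024, -0.04, 0.056, 1]]]'

```text
clock: 2.95
tcp_pos: [0.5146, 0.0766, 0.26]
orientation: [0.69, 0.154, 0.69, -0.154]
wrist_force: [0.1, 0.2, 0.8]
finger_gap: 0.0853
```

```bash
python3 - <<'E'
from h import *
print(yaw(),tool()[2].round(4))
n="wrist"; im,d,W,T=cloud(n); save("wrist1.png",im)
hsv=cv2.cvtColor(im,cv2.COLOR_RGB2HSV)
m=(hsv[...,0]>45)&(hsv[...,0]<85)&(hsv[...,1]>80)&(W[...,2]>.12)&(W[...,2]<.165)
P=W[m]; c=P.mean(0); U,S,V=np.linalg.svd(P-c,full_matrices=False); t=(P-c)@V[0]
print(m.sum(),c.round(4),V[0].round(3),t.min(),t.max(),(c+V[0]*(t.min()+t.max())/2).round(4))
print(np.argwhere(m).min(0),np.argwhere(m).max(0))
E
```

```text
(np.float64(-0.43917798881403125), np.float64(0.044083105408134156)) [0.5146 0.0766 0.26  ]
1532 [0.5037 0.0499 0.1433] [-0.426 -0.904 -0.   ] -0.05814284635749308 0.06884241666086284 [0.5014 0.045  0.1433]
[168 314] [317 325]
```

View pics/wrist1.png

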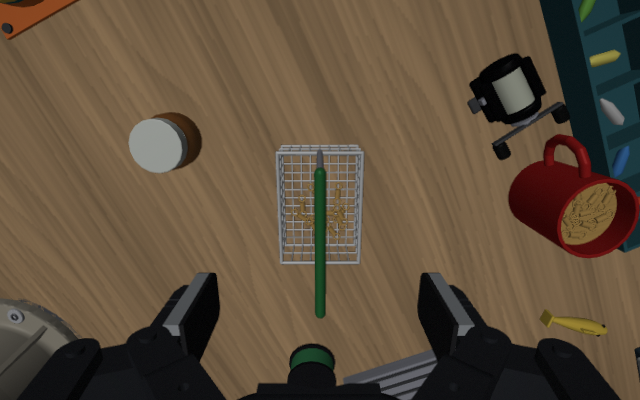

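Call:
step_arm --moves '[[[0, 0, 0, 0.05, 0.003, 0.001, 1], [0, 0, 0, 0.1, 0.003, 0.001, 1], [0, 0, 0, 0.128, 0.003, 0.001, 1], [0, 0, 0, 0.128, 0.003, 0.001, 0.3], [0, 0, 0, 0.128, 0.003, 0.001, 0], [0, 0, 0, 0.128, 0.003, 0.001, 0], [0, 0, 0, 0.128, 0.003, 0.001, 0], [0, 0, 0, 0.128, 0.003, 0.001, 0], [0, 0, 0, 0.128, 0.003, 0.001, 0], [0, 0, 0, 0.128, 0.003, 0.001, 0]]]' --force 110

```text
clock: 4.0
tcp_pos: [0.5175, 0.0799, 0.1341]
orientation: [0.691, 0.154, 0.689, -0.153]
wrist_force: [-1.9, 0.5, 6.3]
finger_gap: 0.0054
```

Call:
step_arm --moves '[[[0, 0, 0, 0, 0, 0, 0], [0, 0, 0, -0.02, 0, 0, 0], [0, 0, 0, -0.04, 0, 0, 0], [0, 0, 0, -0.06, 0, 0, 0], [0, 0, 0, -0.08, 0, 0, 0], [0, 0, 0, -0.08, 0, 0, 0]]]'

```text
clock: 4.6
tcp_pos: [0.5188, 0.0797, 0.2166]
orientation: [0.693, 0.155, 0.688, -0.153]
wrist_force: [1.5, 0.6, -3.3]
finger_gap: 0.0055
```

```bash
python3 - <<'E'
from h import *
s=tool()[0];print(yaw(),tool()[2].round(4),s["wrist_force"],s["finger_gap"])
im,d,W,T=cloud("scene"); save("scene2.png",cv2.resize(im[100:260,230:430],(800,600)))
hsv=cv2.cvtColor(im,cv2.COLOR_RGB2HSV)
m=(hsv[...,0]>45)&(hsv[...,0]<85)&(hsv[...,1]>80)&(W[...,2]>.12)&(abs(W[...,0]-.5)<.12)&(abs(W[...,1]-.05)<.1)
P=W[m]; c=P.mean(0); U,S,V=np.linalg.svd(P-c,full_matrices=False); print(m.sum(),c.round(4),V[0].round(3))
E
```

```text
(np.float64(-0.4379480044788685), np.float64(0.4686568071867299)) [0.5188 0.0797 0.2166] [ 1.49226919  0.56109986 -3.31899661] 0.005455356399716881
96 [0.5005 0.0363 0.2238] [0.416 0.91  0.009]
```

View pics/scene2.png

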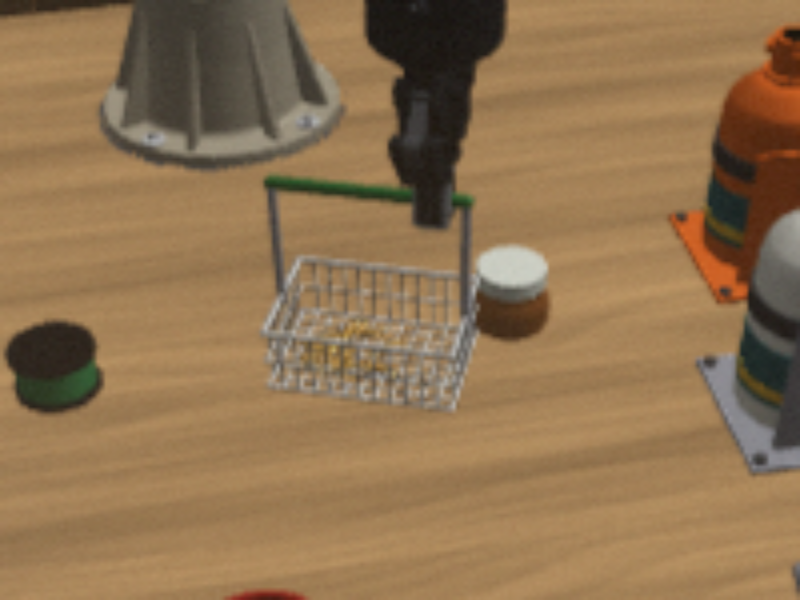

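Basket is held level (bar scene crop (265,183)-(470,200), full image ≈(296,149)-(347,153)). Next I raise it and carry it to the hook's -x side.

```bash
python3 - <<'E'
from h import *
g=np.array(go([.422,-.25,.280],-.05)); print(g)
for i in range(1,13): print((g*i/12).round(3).tolist())
E
```

```text
[-0.388   0.0053 -0.0028 -0.0661 -0.339   0.0531]
[-0.032, 0.0, -0.0, -0.006, -0.028, 0.004]
[-0.065, 0.001, -0.0, -0.011, -0.056, 0.009]
[-0.097, 0.001, -0.001, -0.017, -0.085, 0.013]
[-0.129, 0.002, -0.001, -0.022, -0.113, 0.018]
[-0.162, 0.002, -0.001, -0.028, -0.141, 0.022]
[-0.194, 0.003, -0.001, -0.033, -0.17, 0.027]
[-0.226, 0.003, -0.002, -0.039, -0.198, 0.031]
[-0.259, 0.004, -0.002, -0.044, -0.226, 0.035]
[-0.291, 0.004, -0.002, -0.05, -0.254, 0.04]
[-0.323, 0.004, -0.002, -0.055, -0.283, 0.044]
[-0.356, 0.005, -0.003, -0.061, -0.311, 0.049]
[-0.388, 0.005, -0.003, -0.066, -0.339, 0.053]
```

Call:
step_arm --moves '[[[-0.03, 0, 0, -0.01, -0.015, 0.002, 0], [-0.06, 0, 0, -0.02, -0.04, 0.006, 0], [-0.09, 0, 0, -0.03, -0.075, 0.012, 0], [-0.13, 0, 0, -0.04, -0.11, 0.018, 0], [-0.17, 0, 0, -0.05, -0.145, 0.023, 0], [-0.21, 0, 0, -0.06, -0.18, 0.028, 0], [-0.25, 0, 0, -0.066, -0.215, 0.034, 0], [-0.29, 0, 0, -0.066, -0.25, 0.039, 0], [-0.33, 0, 0, -0.066, -0.28, 0.044, 0], [-0.36, 0, 0, -0.066, -0.31, 0.048, 0], [-0.388, 0, 0, -0.066, -0.33, 0.052, 0], [-0.388, 0, 0, -0.066, -0.339, 0.053, 0]]]'

```text
clock: 5.85
tcp_pos: [0.4209, -0.2513, 0.278]
orientation: [0.708, 0.02, 0.706, -0.017]
wrist_force: [0.4, -0.0, -2.2]
finger_gap: 0.0052
```

Call:
step_arm --moves '[[[0, 0, 0, 0, 0, 0, 0], [0, 0, 0, 0, 0, 0, 0], [0, 0, 0, 0, 0, 0, 0]]]'

```text
clock: 6.15
tcp_pos: [0.421, -0.2501, 0.2776]
orientation: [0.708, 0.02, 0.706, -0.017]
wrist_force: [0.0, 0.6, -2.9]
finger_gap: 0.005
```

```bash
python3 - <<'E'
from h import *
s=tool()[0];print(yaw(),tool()[2].round(4),s["wrist_force"],s["finger_gap"])
rows=[]
for n,(c0,c1,r0,r1) in {"scene":(110,270,110,280),"top":(390,490,150,270)}.items():
    im,d,W,T=cloud(n); rows.append(cv2.resize(im[r0:r1,c0:c1],(395,500),interpolation=cv2.INTER_CUBIC))
    hsv=cv2.cvtColor(im,cv2.COLOR_RGB2HSV)
    m=(hsv[...,0]>45)&(hsv[...,0]<85)&(hsv[...,1]>80)&(W[...,2]>.22)&(abs(W[...,0]-.42)<.12)&(abs(W[...,1]+.29)<.1)
    P=W[m]; c=P.mean(0); U,S,V=np.linalg.svd(P-c,full_matrices=False);t=(P-c)@V[0]; print(n,m.sum(),c.round(4),V[0].round(3),(c+V[0]*(t.min()+t.max())/2).round(4),t.min(),t.max())
    # hook
    m=(abs(W[...,0]-.55)<.1)&(abs(W[...,1]+.295)<.03)&(W[...,2]>.2)&(W[...,2]<.26)&(hsv[...,1]<60)&(W[...,0]>.465)
    P=W[m]
    for a in np.arange(.47,.65,.01):
        q=P[(P[:,0]>=a)&(P[:,0]<a+.01)]
        if len(q): print(round(a,2),len(q),q.mean(0).round(4))
save("hook3.png",np.hstack(rows))
E
```

```text
(np.float64(-0.051442739622782216), np.float64(0.28875425939567056)) [ 0.421  -0.2501  0.2776] [ 0.02232678  0.63112698 -2.87128623] 0.004991177135800479
scene 126 [ 0.4207 -0.299   0.2845] [-0.049 -0.999 -0.01 ] [ 0.4212 -0.2897  0.2846] -0.0719377483111359 0.053269250519062755
0.48 23 [ 0.4865 -0.29    0.2406]
0.49 26 [ 0.4951 -0.2907  0.2276]
0.5 9 [ 0.503  -0.2911  0.2201]
0.51 8 [ 0.5163 -0.2899  0.219 ]
0.52 10 [ 0.5238 -0.2903  0.2299]
0.53 13 [ 0.5358 -0.2925  0.2413]
0.54 10 [ 0.5457 -0.292   0.2416]
0.55 14 [ 0.5553 -0.294   0.242 ]
0.56 12 [ 0.5658 -0.2935  0.2417]
0.57 13 [ 0.5755 -0.2947  0.2421]
0.58 13 [ 0.5856 -0.2948  0.2417]
0.59 21 [ 0.5951 -0.2962  0.2392]
0.6 24 [ 0.606  -0.2961  0.2328]
0.61 61 [ 0.6159 -0.2967  0.2153]
0.62 4 [ 0.6209 -0.2967  0.2075]
top 19 [ 0.4198 -0.2341  0.289 ] [ 0.001  0.942 -0.335] [ 0.4198 -0.2336  0.2888] -0.006153320978334225 0.007294405569909667
0.48 7 [ 0.4884 -0.2913  0.237 ]
0.49 14 [ 0.4958 -0.2923  0.2267]
0.5 17 [ 0.5056 -0.2939  0.219 ]
0.51 17 [ 0.5157 -0.294   0.2305]
0.52 16 [ 0.5253 -0.2941  0.2394]
0.53 16 [ 0.5348 -0.2953  0.2428]
0.54 16 [ 0.5443 -0.2952  0.2439]
0.55 19 [ 0.5551 -0.2957  0.243 ]
0.56 15 [ 0.5651 -0.2961  0.2438]
0.57 12 [ 0.5748 -0.2973  0.244 ]
0.58 12 [ 0.5844 -0.2979  0.2427]
0.59 11 [ 0.5945 -0.2965  0.2412]
0.6 19 [ 0.6058 -0.2974  0.2261]
0.61 15 [ 0.6132 -0.2961  0.2154]
```

View pics/hook3.png

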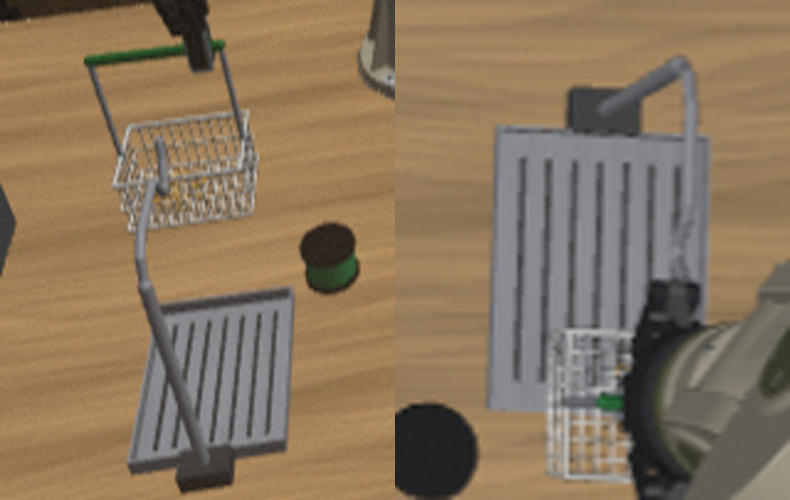

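Hook's lowest point ≈ (0.506,-0.292). The bar's middle is at (0.421,-0.290,0.284), clear above the tip. Advancing 85 mm, then lowering.

Call:
step_arm --moves '[[[0, 0, 0, 0, 0.001, 0.015, 0], [0, 0, 0, 0, 0.001, 0.035, 0], [0, 0, 0, 0, 0.001, 0.055, 0], [0, 0, 0, 0, 0.001, 0.075, 0], [0, 0, 0, 0, 0.001, 0.085, 0], [0, 0, 0, 0, 0.001, 0.085, 0], [0, 0, 0, 0.01, 0.001, 0.085, 0], [0, 0, 0, 0.02, 0.001, 0.085, 0], [0, 0, 0, 0.03, 0.001, 0.085, 0], [0, 0, 0, 0.04, 0.001, 0.085, 0], [0, 0, 0, 0.05, 0.001, 0.085, 0], [0, 0, 0, 0.05, 0.001, 0.085, 0]]]'

```text
clock: 7.45
tcp_pos: [0.5052, -0.2529, 0.2263]
orientation: [0.707, 0.02, 0.707, -0.016]
wrist_force: [0.2, -0.3, -2.9]
finger_gap: 0.0053
```

```bash
python3 - <<'E'
from h import *
s=tool()[0];print(yaw(),tool()[2].round(4),s["wrist_force"],s["finger_gap"])
n,(c0,c1,r0,r1)= "scene",(130,250,110,260)
im,d,W,T=cloud(n); save("hook4.png",cv2.resize(im[r0:r1,c0:c1],(480,600),interpolation=cv2.INTER_CUBIC))
hsv=cv2.cvtColor(im,cv2.COLOR_RGB2HSV)
m=(hsv[...,0]>45)&(hsv[...,0]<85)&(hsv[...,1]>80)&(W[...,2]>.2)&(abs(W[...,0]-.5)<.12)&(abs(W[...,1]+.29)<.1)
P=W[m]; c=P.mean(0); U,S,V=np.linalg.svd(P-c,full_matrices=False);t=(P-c)@V[0]; print(n,m.sum(),c.round(4),V[0].round(3),(c+V[0]*(t.min()+t.max())/2).round(4),t.min(),t.max())
E
```

```text
(np.float64(-0.051323350608745884), np.float64(0.29657912891272475)) [ 0.5052 -0.2529  0.2263] [ 0.23201215 -0.28765338 -2.88906926] 0.005331904132260794
scene 126 [ 0.5048 -0.3025  0.2333] [-0.052 -0.999 -0.017] [ 0.5053 -0.292   0.2335] -0.07248281820465916 0.051391654099009094
```

View pics/hook4.png

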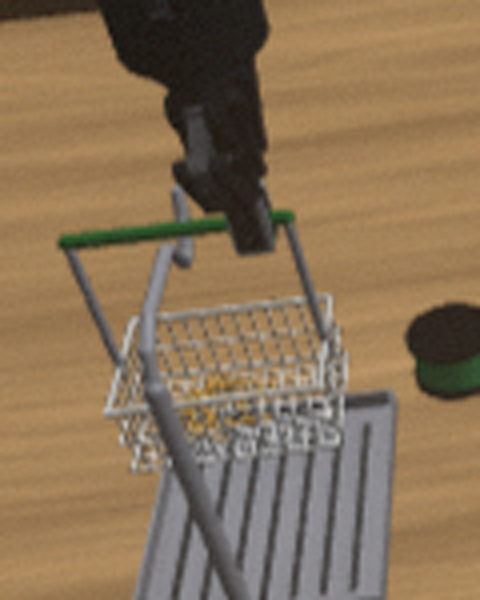

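The bar sits inside the crook, in front of the tip (crop (180,215)), about 9 mm above rest.

Call:
step_arm --moves '[[[0, 0, 0, 0.004, 0, 0, 0], [0, 0, 0, 0.007, 0, 0, 0], [0, 0, 0, 0.009, 0, 0, 0], [0, 0, 0, 0.01, 0, 0, 0], [0, 0, 0, 0.01, 0, 0, 0]]]'

```text
clock: 8.0
tcp_pos: [0.5069, -0.2537, 0.2186]
orientation: [0.709, 0.019, 0.705, -0.017]
wrist_force: [3.1, -0.4, 4.7]
finger_gap: 0.005
```

Call:
step_arm --moves '[[[0, 0, 0, -0.001, 0, 0, 0.2], [0, 0, 0, -0.001, 0, 0, 0.4], [0, 0, 0, -0.001, 0, 0, 0.6], [0, 0, 0, -0.001, 0, 0, 0.6], [0, 0, 0, -0.02, 0, 0, 0.6], [0, 0, 0, -0.05, 0, 0, 0.8], [0, 0, 0, -0.09, 0, 0, 1], [0, 0, 0, -0.13, 0, 0, 1], [0, 0, 0, -0.15, 0, 0, 1]]]'

```text
clock: 8.9
tcp_pos: [0.5064, -0.2543, 0.3722]
orientation: [0.71, 0.018, 0.704, -0.018]
wrist_force: [0.6, -0.9, -0.5]
finger_gap: 0.0851
```

```bash
python3 - <<'E'
from h import *
s=tool()[0];print(yaw(),tool()[2].round(4),s["wrist_force"],s["finger_gap"],s["joint_pos"].round(2))
n,(c0,c1,r0,r1)= "scene",(130,250,110,260)
im,d,W,T=cloud(n); save("hook5.png",cv2.resize(im[r0:r1,c0:c1],(480,600),interpolation=cv2.INTER_CUBIC))
hsv=cv2.cvtColor(im,cv2.COLOR_RGB2HSV)
m=(hsv[...,0]>45)&(hsv[...,0]<85)&(hsv[...,1]>80)&(W[...,2]>.2)&(abs(W[...,0]-.5)<.12)&(abs(W[...,1]+.29)<.1)
P=W[m]; c=P.mean(0); U,S,V=np.linalg.svd(P-c,full_matrices=False);t=(P-c)@V[0]; print(n,m.sum(),c.round(4),V[0].round(3),(c+V[0]*(t.min()+t.max())/2).round(4),t.min(),t.max())
E
```

```text
(np.float64(-0.05091059982229577), np.float64(0.4926937091313746)) [ 0.5064 -0.2543  0.3722] [ 0.64272003 -0.8788002  -0.50114996] 0.08509366305475952 [-0.61  0.3   0.34  1.61  0.    1.01]
scene 147 [ 0.51   -0.2929  0.2351] [-0.106 -0.217 -0.97 ] [ 0.5241 -0.2638  0.3651] -0.2956736712760573 0.02766032096235937
```

View pics/hook5.png

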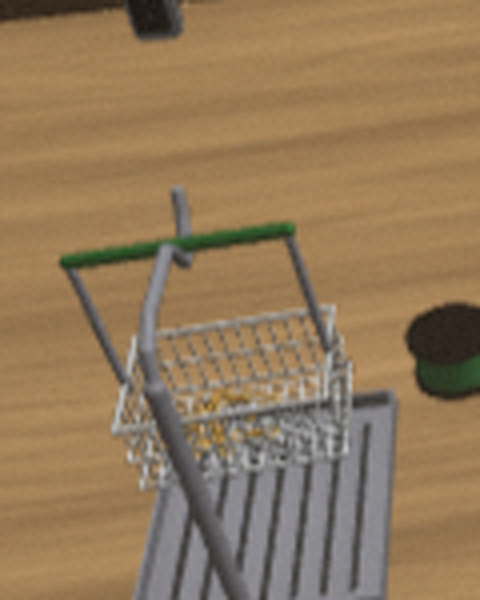

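Basket hangs free on the hook (bar crop (65,262)-(292,230)). Now to the cap.

```bash
python3 - <<'E'
from h import *
print(go([.523,.342,.34],0.0))
E
```

```text
[-0.051, 0.0113, 0.0016, 0.0333, 0.5968, -0.0146]
```

Call:
step_arm --moves '[[[0, 0, 0, 0, 0.02, 0, 1], [0, 0, 0, 0, 0.06, 0, 1], [-0.05, 0.01, 0, 0, 0.11, -0.003, 1], [-0.05, 0.01, 0, 0, 0.16, -0.004, 1], [-0.05, 0.01, 0, 0, 0.21, -0.006, 1], [-0.05, 0.01, 0, 0, 0.26, -0.007, 1], [-0.05, 0.01, 0, 0, 0.31, -0.008, 1], [-0.05, 0.01, 0, 0, 0.36, -0.009, 1], [-0.05, 0.01, 0, 0, 0.41, -0.01, 1], [-0.05, 0.01, 0, 0.01, 0.46, -0.012, 1], [-0.05, 0.01, 0, 0.02, 0.51, -0.013, 1], [-0.05, 0.01, 0, 0.033, 0.55, -0.014, 1]]]'

```text
clock: 10.15
tcp_pos: [0.5208, 0.2977, 0.3398]
orientation: [0.708, -0.001, 0.707, -0.001]
wrist_force: [-0.1, -0.6, 0.8]
finger_gap: 0.0852
```

```bash
python3 - <<'E'
from h import *
print(yaw(),tool()[2].round(4)); print(go([.523,.342,.34],0.0))
E
```

```text
(np.float64(-2.163361040827255e-05), np.float64(0.11931836214665567)) [0.5208 0.2977 0.3398]
[-0.0, 0.0014, 0.0015, -0.0003, 0.0443, 0.0022]
```

```bash
python3 - <<'E'
from h import *
n="wrist"; im,d,W,T=cloud(n); save("wrist6.png",im)
hsv=cv2.cvtColor(im,cv2.COLOR_RGB2HSV)
m=(hsv[...,0]>100)&(hsv[...,0]<130)&(hsv[...,1]>130)&(W[...,2]>.16)&(W[...,2]<.24)
P=W[m];print(m.sum(),P.min(0).round(4),P.max(0).round(4),np.percentile(P[:,2],[50,90]).round(4))
zt=np.percentile(P[:,2],80);Tp=P[P[:,2]>zt-.004]; 
print(len(Tp),Tp.mean(0).round(4),Tp.min(0).round(4),Tp.max(0).round(4),cv2.minEnclosingCircle((Tp[:,:2]*1000).astype(np.float32)))
# white bottle shoulder circle
for z0 in (.13,.145,.16):
    q=W[(abs(W[...,2]-z0)<.006)&(abs(W[...,0]-.523)<.06)&(abs(W[...,1]-.342)<.06)]
    if len(q)>20:
        A=np.c_[2*q[:,:2],np.ones(len(q))]; s=np.linalg.lstsq(A,(q[:,:2]**2).sum(1),rcond=None)[0]; print(z0,len(q),s[:2].round(4),np.sqrt(s[2]+s[0]**2+s[1]**2))
E
```

```text
3478 [0.5017 0.3197 0.192 ] [0.551  0.3693 0.2186] [0.216 0.217]
3397 [0.5261 0.3445 0.216 ] [0.5021 0.3197 0.2128] [0.551  0.3677 0.2186] ((526.728515625, 343.9103698730469), 24.67560386657715)
0.13 353 [0.56   0.3423] 0.02547857894106586
0.145 819 [0.5269 0.3443] 0.040943065701107395
0.16 1642 [0.5271 0.3424] 0.03253174430616681
```

View pics/wrist6.png

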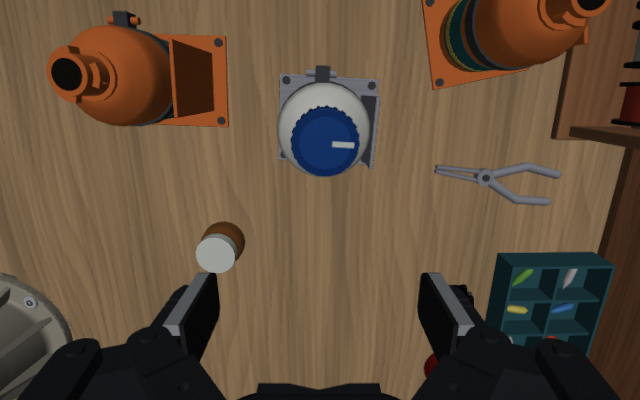

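Only the white bottle has the blue cap (wrist (325,142)); the orange ones at (110,75) and (520,40) have no cap. Cap axis ≈ (0.5265, 0.344), top z ≈ 0.2165.

```bash
python3 - <<'E'
from h import *
print(go([.5265,.344,.26],0.0),go([.5265,.344,.19],0.0))
E
```

```text
[0.0043, -0.0031, -0.0005, 0.0761, 0.0412, 0.0072] [0.0043, -0.0031, -0.0005, 0.1461, 0.0411, 0.0074]
```

Call:
step_arm --moves '[[[0.004, -0.003, 0, 0.03, 0.041, 0.007, 1], [0.004, -0.003, 0, 0.06, 0.041, 0.007, 1], [0.004, -0.003, 0, 0.08, 0.041, 0.007, 1], [0.004, -0.003, 0, 0.11, 0.041, 0.007, 1], [0.004, -0.003, 0, 0.135, 0.041, 0.007, 1], [0.004, -0.003, 0, 0.146, 0.041, 0.007, 1], [0.004, -0.003, 0, 0.146, 0.041, 0.007, 1]]]' --force 50

```text
clock: 10.9
tcp_pos: [0.5248, 0.3431, 0.1878]
orientation: [0.706, -0.001, 0.709, -0.0]
wrist_force: [-0.8, 0.1, -0.3]
finger_gap: 0.0855
```

Call:
step_arm --moves '[[[0, 0, 0, 0, 0, 0, 0.75], [0, 0, 0, 0, 0, 0, 0.4], [0, 0, 0, 0, 0, 0, 0.4], [0, 0, 0, 0, 0, 0, 0.4], [0, 0, 0, 0, 0, 0, 0.4]]]'

```text
clock: 11.4
tcp_pos: [0.5256, 0.3434, 0.1893]
orientation: [0.707, -0.0, 0.708, -0.0]
wrist_force: [0.7, -0.5, 4.8]
finger_gap: 0.0497
```

```bash
python3 - <<'E'
from h import *
s=tool()[0];print(yaw(),tool()[2].round(4),s["wrist_force"],s["finger_gap"])
n,(c0,c1,r0,r1)= "scene",(380,500,90,240)
im,d,W,T=cloud(n); save("cap7.png",cv2.resize(im[r0:r1,c0:c1],(480,600),interpolation=cv2.INTER_CUBIC))
E
```

```text
(np.float64(0.00014466495557104853), np.float64(0.09696009363683178)) [0.5256 0.3434 0.1893] [ 0.68327465 -0.47837054  4.79077938] 0.04967342713389152
```

View pics/cap7.png

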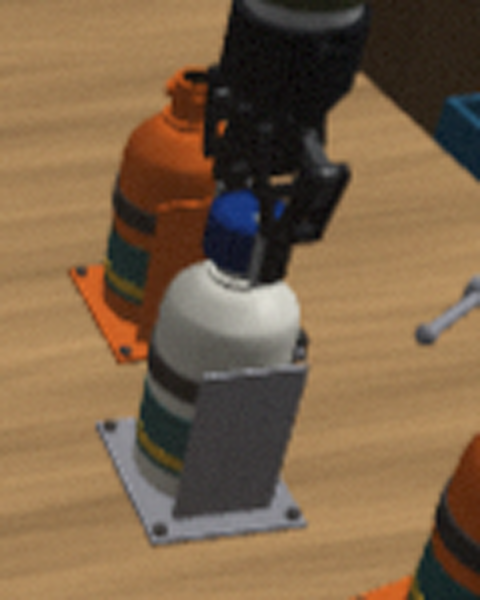

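Call:
step_arm --moves '[[[0, 0, 0, 0, 0, 0, 0], [0, 0, 0, 0, 0, 0, 0], [0, 0, 0, 0.002, 0, 0, 0], [0, 0, 0, 0.004, 0, 0, 0], [0, 0, 0, 0.005, 0, 0, 0], [0, 0, 0, 0.005, 0, 0, 0], [0, 0, 0, 0.005, 0, 0, 0]]]' --force 90

```text
clock: 12.15
tcp_pos: [0.5256, 0.3434, 0.1854]
orientation: [0.707, -0.0, 0.707, 0.0]
wrist_force: [-2.9, -1.6, 9.1]
finger_gap: 0.0485
```

Call:
step_arm --moves '[[[0, 0, 0, 0.002, 0, 0, 0], [0, 0, 0, 0.003, 0, 0, 0], [0, 0, 0, 0.003, 0, 0, 0], [0, 0, 0, 0.003, 0, 0, 0]]]'

```text
clock: 12.55
tcp_pos: [0.5257, 0.3434, 0.1846]
orientation: [0.708, 0.0, 0.707, 0.0]
wrist_force: [-4.1, -2.3, 14.0]
finger_gap: 0.0486
```

Call:
step_arm --moves '[[[0, 0, 0, 0.003, 0, 0, 0], [-0.08, 0, 0, 0.003, 0, 0, 0], [-0.17, 0, 0, 0.003, 0, 0, 0], [-0.27, 0, 0, 0.003, 0, 0, 0], [-0.37, 0, 0, 0.003, 0, 0, 0], [-0.47, 0, 0, 0.003, 0, 0, 0], [-0.57, 0, 0, 0.003, 0, 0, 0], [-0.67, 0, 0, 0.003, 0, 0, 0], [-0.77, 0, 0, 0.003, 0, 0, 0], [-0.87, 0, 0, 0.003, 0, 0, 0], [-0.98, 0, 0, 0.003, 0, 0, 0], [-1.08, 0, 0, 0.003, 0, 0, 0]]]'

```text
clock: 13.75
tcp_pos: [0.526, 0.3441, 0.1846]
orientation: [0.607, -0.365, 0.604, 0.365]
wrist_force: [-3.8, -1.3, 17.1]
finger_gap: 0.0488
```

```bash
python3 - <<'E'
from h import *
s=tool()[0];print(yaw(),tool()[2].round(4),s["wrist_force"],s["ft_torque"],s["finger_gap"])
n,(c0,c1,r0,r1)= "scene",(380,500,90,240)
rows=[]
im,d,W,T=cloud(n);rows.append(cv2.resize(im[r0:r1,c0:c1],(395,500),interpolation=cv2.INTER_CUBIC))
im,d,W,T=cloud("wrist");rows.append(cv2.resize(im[200:400,240:400],(400,500),interpolation=cv2.INTER_CUBIC)); save("cap8.png",np.hstack(rows))
E
```

```text
(np.float64(1.0846550744648433), np.float64(0.28521821440850287)) [0.526  0.3441 0.1846] [-3.83267669 -1.3406296  17.14500914] [-0.29042488  0.88885055 -0.16323799] 0.048847072947333973
```

View pics/cap8.png

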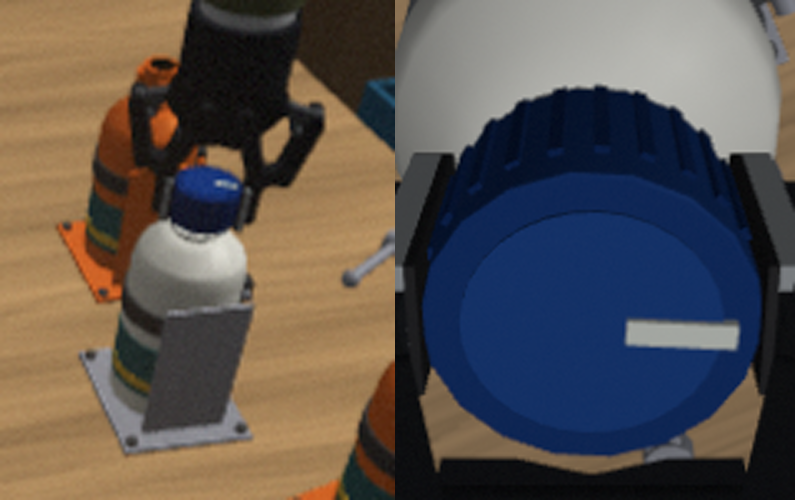

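The marker still lies along the jaw axis, so the cap turned with the fingers by 62°. Lifting now.

Call:
step_arm --moves '[[[0, 0, 0, -0.005, 0, 0, 0], [0, 0, 0, -0.01, 0, 0, 0], [0, 0, 0, -0.02, 0, 0, 0], [0, 0, 0, -0.035, 0, 0, 0], [0, 0, 0, -0.05, 0, 0, 0], [0, 0, 0, -0.065, 0, 0, 0], [0, 0, 0, -0.075, 0, 0, 0], [0, 0, 0, -0.075, 0, 0, 0], [0, 0, 0, -0.075, 0, 0, 0], [0, 0, 0, -0.075, 0, 0, 0]]]'

```text
clock: 14.85
tcp_pos: [0.5254, 0.3436, 0.2584]
orientation: [0.607, -0.364, 0.605, 0.364]
wrist_force: [-0.2, -0.7, -0.1]
finger_gap: 0.0485
```

```bash
python3 - <<'E'
from h import *
s=tool()[0];print(s["clock"],yaw(),tool()[2].round(4),s["wrist_force"],s["ft_torque"],s["finger_gap"],abs(s["qvel"]).max())
rows=[]
im,d,W,T=cloud("scene");rows.append(cv2.resize(im[90:240,380:500],(395,500),interpolation=cv2.INTER_CUBIC))
hsv=cv2.cvtColor(im,cv2.COLOR_RGB2HSV)
m=(hsv[...,0]>100)&(hsv[...,0]<130)&(hsv[...,1]>130)&(W[...,2]>.17)&(W[...,2]<.34)&(abs(W[...,0]-.53)<.08)&(abs(W[...,1]-.34)<.08)
P=W[m];print(m.sum(),P.mean(0).round(4),P.min(0).round(4),P.max(0).round(4))
rows.append(cv2.resize(im[110:260,130:250],(395,500),interpolation=cv2.INTER_CUBIC)); save("end9.png",np.hstack(rows))
E
```

```text
14.85 (np.float64(1.082793598274126), np.float64(0.18211288784533822)) [0.5254 0.3436 0.2584] [-0.21022438 -0.72109859 -0.07491745] [0.03660075 0.00611786 0.01159869] 0.04847804951013112 0.0036879995614522367
334 [0.537  0.3377 0.2775] [0.5064 0.3177 0.2561] [0.5523 0.3648 0.2873]
```

View pics/end9.png

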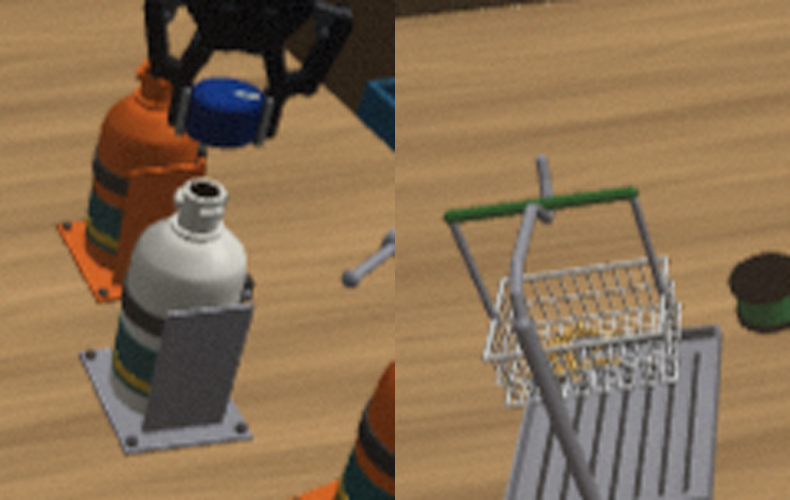

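The cap is off and held upright above the open mouth, with its lower edge at about 0.255 and the mouth at 0.204. The basket hangs on the hook.

```bash
python3 -c "
from workcell import env
env.hand_in(); print(env.get_state()['clock'])"
```

```text
the job is handed in; nothing more can be done
the job is handed in; nothing more can be done
```

The basket is hanging free on the hook, and the cleaner bottle is open with its cap still held above the mouth. I handed the job in after about 15 s of the 61 s allowed; hand-in gives no verdict.

- **Basket:** I gripped the bar 38 mm off its middle and lowered it into the hook's crook. I let go once the hook was carrying the weight. The last picture shows the bar in the crook and the basket hanging level.
- **Cap:** I pushed it down until it met the hard stop, at 14–17 N on the wrist. I turned it 62° counter-clockwise and lifted it about 74 mm.
- **Final state:** The last picture shows the cap upright, with its lower edge about 50 mm above the mouth and its axis within a few millimetres of the bottle's. Wrist force is near zero and the arm is still.
- **Other things:** The arm touched nothing apart from the basket and the cap, as far as the pictures and forces show. I did not measure the mug, reel, pliers, lure, line spool or grease jar again at the end.
- **Disagreements:**
  - The gripper read 5 mm on the 9 mm bar, but the grip held without slipping.
  - The scene and top cameras differed by up to 5 mm on the bar and cap, so I used close-up wrist-camera measurements before each grasp.

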